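# Fasten the phone stand's tongue with a push rivet

## Task

Fasten the phone stand to its plinth: take the black push rivet out of the wooden block and put it straight down through the hole in the stand's aluminium tongue until its flange sits on the metal, with its pin still standing up. Then press the pin in until it is flush with the top of the collar; the bent-up tongue gives way under the push until it lies on its rubber pads, and it must never be loaded with more than 20 N, so press slowly and by feel, and let go. Leave the dowel, power bank, cup and whistle where they are.

Things in the scene. Friction and masses are not known exactly. Their poses are not given: they have to be found in the camera images.
- rivet: The push rivet, black plastic, loose, upright. Origin on its axis at the underside of the flange; z up along the axis. Above the origin: a flange 30 mm across and 3 mm thick, then a collar 24 mm across up to 14 mm (grip it here), then the pin. Below it: a shank 12 mm across and 20 mm long whose last 6 mm taper to 6 mm. 30 g. It starts in one of the two holes of the wooden block, its flange resting on the block's top.
- pin (a joint): How far the rivet's centre pin is pushed in, m: the pin is 10 mm across and stands 10 mm proud of the collar at 0; at 0.010 it is flush with the collar and at its stop. It starts between 0 and 0.003. It is stiff: it slides at about 12 N and stays where it is left.
- pin_top (a point): The centre of the pin's flat top.
- hole (a point): Centre of the rivet hole, at the top face of the tongue; x and y in the face, z up. The hole is 13.5 mm across in a 5 mm thick tongue 60 mm (x) by 70 mm (y), over the plinth, which has a 23 mm hole right through below it.
- tongue: The bent-up aluminium tongue of the phone stand, level. Origin 5 mm below hole; it moves up and down only, and starts at a different height each time. Pressed with about 5 N or more it yields downward (up to 10 mm) until rubber pads under it take the load; there it gives a little more as the force grows. It mostly stays where it was pushed.
- stand: The phone stand, fixed: a white plinth 36 mm high, from 50 mm before to 50 mm behind the hole (x) and from 45 mm on its +y side to 205 mm on its -y side, with a black phone leaning on the aluminium stand. The phone's near edge lies 120 mm from the hole on the -y side, its top 185 mm above the shelf. Origin on the shelf right under the hole, which starts 47 to 56 mm above it.
- keeper: The wooden block, fixed, 60 mm (x) by 130 mm (y) by 30 mm high, with two holes 13.5 mm across and 24 mm deep at y = +33 mm and -33 mm, one holding the rivet, the other the dowel. Origin at the centre of its underside.
- dowel: A plain wooden dowel 12 mm across and 46 mm long, loose in the other hole of the block, standing 22 mm above it. Origin at its lower end. Leave it alone.
- power_bank: Grey power bank 68 x 140 x 16 mm lying flat, loose. Leave it alone.
- cup: White ceramic cup with a clip-on lid, 82 mm across and 97 mm high, loose. Leave it alone.
- whistle: Steel whistle, 44 mm long and 20 mm high, loose. Leave it alone.

How it is judged:
On the way, in this order (a step that is already met when the one before it is completed fails the run):
1. the rivet sits upright in the hole, flange on the tongue, pin still at least 5 mm proud (horizontal distance between rivet and hole below 0.0025 m and z of rivet in the frame of hole between -0.002 and 0.002 m and angle between rivet's own z axis and vertical below 0.1 rad and value of joint pin below 0.005 m), for 0.2 s.
2. the pin is pressed flush (within 1.5 mm) with the rivet seated (horizontal distance between rivet and hole below 0.0025 m and z of rivet in the frame of hole below 0.002 m and value of joint pin above 0.0085 m), for 0.2 s.
At the end, for the whole second after the job is handed in: The rivet stands upright (within 0.1 rad) in the tongue's hole, within 2.5 mm of its centre, its flange on the tongue within 2 mm, its pin pushed in to within 1.5 mm of flush, at rest; dowel, power bank, cup and whistle within 15 mm of where they were (all of step 2 and z of rivet in the frame of hole above -0.002 m and angle between rivet's own z axis and vertical below 0.1 rad and linear speed of rivet below 0.01 m/s and distance of each of dowel, power_bank, cup, whistle from where it was at the start of the episode below 0.015 m); the robot touches nothing.
It fails at once if the tongue is loaded with more than 20 N (contact force between anything else and tongue above 20 N).
It fails at once if a bystander is knocked or moved by more than 15 mm (distance of any of dowel, power_bank, cup, whistle from where it was at the start of the episode above 0.015 m or angle between cup's own z axis and vertical above 0.3 rad).
It also fails if it takes over 48 s, if anything falls off the work surface, if the arm or the gripper's body presses on something with over 40 N, if the wrist force passes 120 N, or if a joint passes its speed limit or range.

## Robot

A 6-joint arm with a two-finger parallel gripper is mounted at the origin on the work surface. World frame = base frame: x ahead of the robot, y to its left, z up, the work surface at z = 0. Lengths are in m, angles in rad, forces in N, time in s.
With the tool pointing down it reaches from about 0.35 to 0.85 m from the base axis. Payload 8.1 kg.
Tool frame: the origin (TCP) lies on the mounting face of the last link; the fingertips stand 186 mm ahead of it and the grasp point (between the pads) lies 167 mm ahead of it; y points along the fingers, x is the direction in which the jaws open and shut, and the axes are right-handed (so a half turn about y gives the same grasp; the last joint's range is limited). The gripper opens to 93 mm and grips with 3 to 60 N. Pads are 15 mm wide; open, the fingers measure 128 mm over their backs; the gripper's body (75 mm by 188 mm) begins 65 mm behind the grasp point.
Start: joints at [1.208, 0.13, 1.488, -0, 1.523, -0.085], TCP at [0.165, 0.577, 0.405] pointing down, gripper open.
Joint ranges: [-2.96, 2.96], [-0.89, 2.26], [0.02, 2.5], [-1.34, 4.48], [0, 2.73], [-2.66, 2.66]. Speed limits (rad/s): [2.39, 2.39, 2.79, 3.14, 3.14, 3.14].

## Interface

Orientations are given as a rotation vector (axis times angle).
In Python, from plant import robot, imaging gives the robot as it stands.
- The arm moves only by the shell command python3 -m inch 'ROWS' [OPENING] [FORCE]. ROWS is JSON, a list of rows, each an object of numbers: "x", "y", "z": the shift along the tool's x, y, z in mm; "twist": the turn about the tool's y in rad. In form: [{"x": .., "y": .., "z": .., "twist": ..}, ...]. A call has 1 to 12 rows; each row shifts and turns the commanded pose from where the row before left it, along the tool's axes as they then stand; what a row does not reach is not made up. A row lasts 1/10 s, in which the tool goes at most 50 mm and 8.59 degrees, less where a joint would pass 70% of its speed; a pose out of reach is approached as far as the arm can. A call with a gripper value outside its range is refused whole. OPENING is the gripper command: -1 is shut, 1 is fully open, values between are in proportion, set as the call begins (- or left out, the last holds). The fingers move at their own pace and stop on an object; FORCE is the grip in N (left out, the last holds). Time passes only in rows, so rows that do not move let the fingers close. It gives the time, the measured TCP pose, the force and the opening at its end, in the units of the state.
- robot.read_state(): the state, without advancing time (a new reading comes with each control period).
- imaging.read_camera(name): name is "scene" or "top"; returns a dict with "color" (400x640x3 uint8, red, green, blue), "depth" (400x640 float32, m along the optical axis (not along the pixel's ray), 0 where there is no reading), "fx", "fy", "cx", "cy" (pixels), "rvec" (rotation vector, rad) and "tvec" (3), from world to camera coordinates, as OpenCV has them. Camera axes: x right, y down, z forward; pixel columns grow to the right and rows downward; lengths in m; the calibration is good to about 2 mm. A picture is of the moment at which its call begins.
- robot.close_job(): hands the job in, once; it reports no verdict.
The state is a dict: "t": time; "q": joint angles; "dq": joint speeds; "joint_torque": joint torques, N m; "tool_pos": TCP position; "orientation": TCP orientation; "force": force on the tool from outside, world axes, zero at the start; "wrist_torque": the same for the moment, N m; "opening": finger opening in m.
Only numpy, scipy, OpenCV 4.12 (cv2) and the standard library are available. Lean on these libraries where they do the work, as an engineer would, in place of code of your own. Each camera call takes 0.05 s, during which the arm holds its last target.

## Working session

There is one attempt and no reset: what is moved stays moved. The work goes in short steps, Python scripts to look and compute and a shell command to move; the robot and the scene stay as the last step left them, time stands still between calls to the robot, and variables do not carry over. Pictures are saved under pics/ and viewed, and the job is handed in when it is done.

```bash
mkdir -p pics; ls
cat > h.py <<'E'
import numpy as np,cv2
from plant import robot,imaging
def grab(n):
    d=imaging.read_camera(n); return d
def save(d,f,crop=None,s=1):
    im=d["color"][:,:,::-1]
    if crop: im=im[crop[1]:crop[3],crop[0]:crop[2]]
    cv2.imwrite(f,cv2.resize(im,None,fx=s,fy=s,interpolation=cv2.INTER_CUBIC))
def ray(d,u,v):
    R=cv2.Rodrigues(np.array(d["rvec"],float))[0];t=np.array(d["tvec"],float).ravel()
    c=-R.T@t; return c,R.T@np.array([(u-d["cx"])/d["fx"],(v-d["cy"])/d["fy"],1])
def onz(d,u,v,z):
    c,r=ray(d,u,v); return c+r*(z-c[2])/r[2]
def bydepth(d,u,v):
    c,r=ray(d,u,v); return c+r*d["depth"][int(round(v)),int(round(u))]
def proj(d,p):
    R=cv2.Rodrigues(np.array(d["rvec"],float))[0];q=R@np.array(p)+np.array(d["tvec"],float).ravel()
    return q[0]/q[2]*d["fx"]+d["cx"],q[1]/q[2]*d["fy"]+d["cy"]
E
python3 - <<'E'
from h import *
import pickle
o={}
for n in("scene","top"):
    d=grab(n);o[n]=d;save(d,f"pics/{n}0.png",s=1.25);print(n,ray(d,320,200),d["fx"])
pickle.dump(o,open("c0.pkl","wb"))
print(robot.read_state())
E
```

```text
pics
scene (array([0.98292232, 0.26763686, 0.67163031]), array([-0.5201908 , -0.29104799, -0.80306129])) 388.14967571476916
top (array([0.54441485, 0.03532192, 0.93849213]), array([ 0.04986908,  0.01733847, -0.99870466])) 493.0479699568533
{'t': 0.1, 'q': array([ 1.20758331e+00,  1.31100207e-01,  1.48916777e+00,  9.09503154e-06,
        1.52301604e+00, -8.54174326e-02]), 'dq': array([ 0.00141979, -0.0001207 , -0.00138211,  0.0008825 , -0.00231338,
        0.00092071]), 'joint_torque': array([ 1.01502337e-03, -5.61333847e+01, -4.93095195e+01,  7.70403002e-02,
        2.89466162e-02, -8.82026347e-05]), 'tool_pos': array([0.16445496, 0.576807  , 0.40378483]), 'orientation': array([-1.32881599, -1.0010973 ,  1.00348803]), 'force': array([-1.03327542, -0.00192086, -0.02900551]), 'wrist_torque': array([-0.02652458,  0.01920298,  0.02737667]), 'opening': 0.093021420612007}
```

View pics/scene0.png

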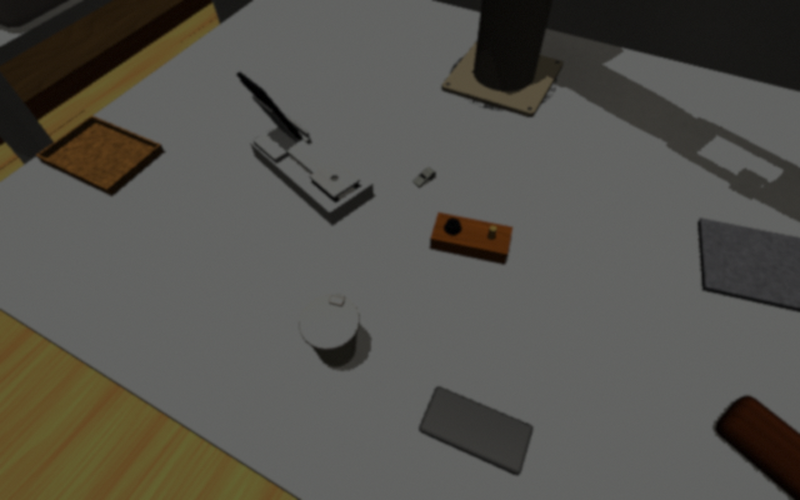

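View pics/top0.png

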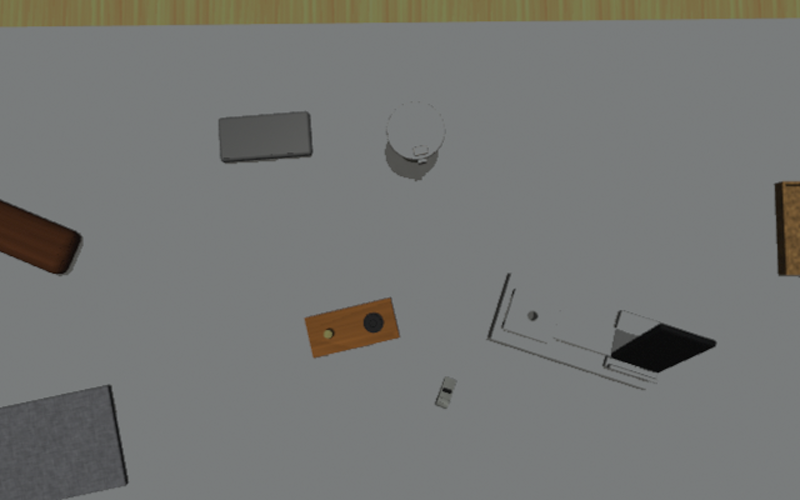

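Run:
```python
from h import *
s=robot.read_state()
print(cv2.Rodrigues(s["orientation"])[0].round(4))
```

```text
[[ 2.742e-01 -6.000e-04 -9.617e-01]
 [ 9.617e-01 -1.600e-03  2.742e-01]
 [-1.700e-03 -1.000e+00  2.000e-04]]
```

Run:
```python
from h import *
import pickle
o=pickle.load(open("c0.pkl","rb"))
t,s=o["top"],o["scene"]
def en(d,c,k):
    im=d["color"][c[1]:c[3],c[0]:c[2],::-1].astype(float)
    im=np.clip(im*1.8,0,255).astype(np.uint8)
    return cv2.resize(im,(400,300),interpolation=cv2.INTER_CUBIC)
A=en(t,(235,225,335,300),4);B=en(t,(375,210,475,285),4)
C=en(s,(330,150,430,225),4);D=en(s,(220,105,320,180),4)
cv2.imwrite("pics/z0.png",np.vstack([np.hstack([A,B]),np.hstack([C,D])]))
```

```text
(no output)
```

View pics/z0.png

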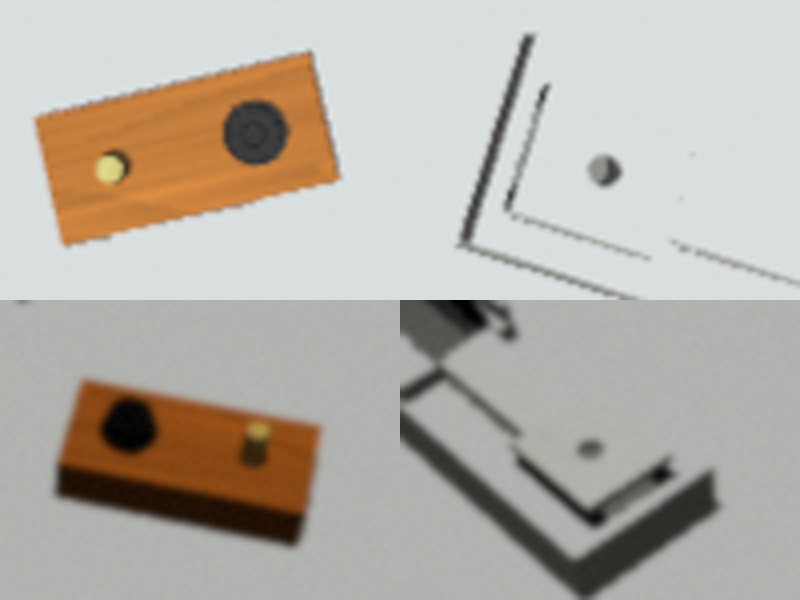

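```bash
cat > meas.py <<'E'
from h import *
import pickle
def blob(g,box,thr,seed,dark=True):
    x0,y0,x1,y1=box;k=8
    c=cv2.resize(g[y0:y1,x0:x1],None,fx=k,fy=k,interpolation=cv2.INTER_CUBIC)
    m=((c<thr) if dark else (c>thr)).astype(np.uint8)
    cs,_=cv2.findContours(m,cv2.RETR_EXTERNAL,cv2.CHAIN_APPROX_NONE)
    f=lambda p:((p[0]+.5)/k-.5+x0,(p[1]+.5)/k-.5+y0)
    for q in cs:
        if len(q)>20 and cv2.pointPolygonTest(q,((seed[0]-x0+.5)*k,(seed[1]-y0+.5)*k),True)>-10:
            e=cv2.fitEllipse(q); return f(e[0]),(e[1][0]/k,e[1][1]/k),e[2]
def pair(d1,p1,d2,p2):
    c1,r1=ray(d1,*p1);c2,r2=ray(d2,*p2);A=np.stack([r1,-r2],1)
    k=np.linalg.lstsq(A,c2-c1,rcond=None)[0];a=c1+k[0]*r1;b=c2+k[1]*r2
    return (a+b)/2,a-b
E
python3 - <<'E'
from meas import *
o=pickle.load(open("c0.pkl","rb"));t,s=o["top"],o["scene"]
gt=t["color"].astype(np.float32).max(2);gs=s["color"].astype(np.float32).max(2)
for thr in (50,60,70):
    r=blob(gt,(280,240,320,275),thr,(298,258));print("rivet top",thr,r, r and onz(t,*r[0],.033), r and onz(t,*r[0],.044))
for thr in(85,95,105,112):
    h=blob(gt,(415,240,437,264),thr,(426,252.5));print("hole top",h,h and onz(t,*h[0],.052))
for thr in(60,70,80,85):
    q=blob(gs,(257,135,280,150),thr,(267.5,142.5));print("hole scene",q)
    if q and h: print(pair(t,h[0],s,q[0]))
# depth tongue
for uv in[(418,250),(420,243),(430,262),(435,250),(425,262)]: print(bydepth(t,*uv))
for uv in[(260,140),(262,146),(274,142),(268,150)]: print("s",bydepth(s,*uv))
# block
hsv=cv2.cvtColor(t["color"],cv2.COLOR_RGB2HSV)
m=((hsv[...,1]>90)&(hsv[...,0]<25)).astype(np.uint8);m[:, :230]=0;m[:220]=0;m[310:]=0;m[:,340:]=0
c=max(cv2.findContours(m,cv2.RETR_EXTERNAL,cv2.CHAIN_APPROX_NONE)[0],key=cv2.contourArea)
rr=cv2.minAreaRect(c);b=cv2.boxPoints(rr);P=np.array([onz(t,*p,.03) for p in b]);print(rr,P)
for uv in[(265,262),(285,250),(300,270)]:print(bydepth(t,*uv))
E
```

```text
rivet top 50 ((298.31216049194336, 257.7179431915283), (15.272249221801758, 15.346512794494629), 39.342063903808594) [0.4843909  0.09151247 0.033     ] [0.48512007 0.09082986 0.044     ]
rivet top 60 ((298.3400020599365, 257.6901340484619), (15.692130088806152, 15.763574600219727), 66.54035949707031) [0.48444102 0.0914613  0.033     ] [0.48516959 0.09077932 0.044     ]
rivet top 70 ((298.3761405944824, 257.66258239746094), (16.0579776763916, 16.179454803466797), 68.83625793457031) [0.48449055 0.09139498 0.033     ] [0.48521851 0.0907138  0.044     ]
hole top ((426.0392189025879, 252.38726615905762), (7.072443008422852, 7.2914323806762695), 103.8756332397461) [ 0.49323424 -0.13810352  0.052     ]
hole top ((425.9039306640625, 252.3248291015625), (7.620878219604492, 7.98833703994751), 108.63526153564453) [ 0.49334733 -0.13786417  0.052     ]
hole top ((425.83111572265625, 252.3006067276001), (8.228035926818848, 8.591447830200195), 109.71308898925781) [ 0.4933915  -0.13773501  0.052     ]
hole top ((425.78720474243164, 252.3008680343628), (8.733600616455078, 9.098307609558105), 113.3877
[... 888 characters left out ...]

[ 0.49761637 -0.12378061  0.05226646]
[ 0.51015092 -0.12712591  0.05480996]
[ 0.47600598 -0.14506007  0.0508471 ]
[ 0.49736501 -0.15412347  0.05232083]
[ 0.47632355 -0.13551832  0.05401553]
s [ 0.49930912 -0.15327016  0.05573704]
s [ 0.51250347 -0.139353    0.0552891 ]
s [ 0.48910414 -0.12291894  0.05444969]
s [ 0.51593515 -0.12154556  0.05439567]
((281.0932922363281, 261.89312744140625), (32.68561935424805, 70.91230773925781), 76.6512680053711) [[0.49149861 0.19352501 0.03      ]
 [0.52037327 0.06667889 0.03      ]
 [0.46222404 0.05327077 0.03      ]
 [0.4335207  0.17966488 0.03      ]]
[0.47681197 0.15296053 0.02893371]
[0.49859683 0.11585852 0.03225415]
[0.46195545 0.08863054 0.03169361]
```

```bash
python3 -m inch '[{"x":-31.6,"z":-36.7},{"x":-31.6,"z":-36.7},{"x":-31.6,"z":-36.7},{"x":-31.6,"z":-36.7},{"x":-31.6,"z":-36.7},{"x":-31.6,"z":-36.7},{"x":-31.6,"z":-36.7},{"x":-31.6,"z":-36.7},{"x":-31.6,"z":-36.7},{"x":-31.6,"z":-36.7},{"x":-31.6,"z":-36.7},{"x":-31.6,"z":-36.7}]' 0.1 20
python3 -m inch '[{"twist":0.134},{"twist":0.134},{"twist":0.134},{"twist":0.134},{"twist":0.134},{"twist":0.134},{"twist":0.134},{"twist":0.134},{"y":40},{"y":40},{}]'
cat >> h.py <<'E'
def delta(tx,ty,tz,ang=None):
    s=robot.read_state();R=cv2.Rodrigues(s["orientation"])[0]
    d=R.T@(np.array([tx,ty,tz])-s["tool_pos"])*1000
    print("t",s["t"],"pos",s["tool_pos"].round(4),"delta tool mm",d.round(2),"jaw deg",np.degrees(np.arctan2(R[1,0],R[0,0])).round(2),"tilt",R[:,1].round(4),"q6",s["q"][5].round(2),"F",s["force"].round(2),"op",round(s["opening"],4))
E
python3 -c "
from h import *
delta(.4844,.0915,.25)"
```

```text
t 0.1 pos [0.1645 0.5768 0.4038] delta tool mm [-378.7   154.36 -440.79] jaw deg 74.08 tilt [-6.0e-04 -1.6e-03 -1.0e+00] q6 -0.09 F [-1.03 -0.   -0.03] op 0.093$[0]: bad value
$[0]: bad value
```

```bash
python3 -m inch '[{"x":-31.6,"y":0,"z":-36.7,"twist":0},{"x":-31.6,"y":0,"z":-36.7,"twist":0},{"x":-31.6,"y":0,"z":-36.7,"twist":0},{"x":-31.6,"y":0,"z":-36.7,"twist":0},{"x":-31.6,"y":0,"z":-36.7,"twist":0},{"x":-31.6,"y":0,"z":-36.7,"twist":0},{"x":-31.6,"y":0,"z":-36.7,"twist":0},{"x":-31.6,"y":0,"z":-36.7,"twist":0},{"x":-31.6,"y":0,"z":-36.7,"twist":0},{"x":-31.6,"y":0,"z":-36.7,"twist":0},{"x":-31.6,"y":0,"z":-36.7,"twist":0},{"x":-31.6,"y":0,"z":-36.7,"twist":0}]' 0.1 20
python3 -c "
from h import *
delta(.4844,.0915,.25)"
```

```text
t: 1.3
tool_pos: [0.4846, 0.0896, 0.4045]
orientation: [-1.328, -1.002, 1.002]
force: [1.0, 0.3, -0.5]
opening: 0.0511
t 1.3 pos [0.4846 0.0896 0.4045] delta tool mm [  1.75 154.52   0.71] jaw deg 74.07 tilt [-1.e-04  1.e-04 -1.e+00] q6 -1.21 F [ 1.    0.28 -0.53] op 0.0511
```

```bash
python3 -m inch '[{"x":0,"y":20,"z":0,"twist":0.134},{"x":0,"y":20,"z":0,"twist":0.134},{"x":0,"y":20,"z":0,"twist":0.134},{"x":0,"y":20,"z":0,"twist":0.134},{"x":0,"y":20,"z":0,"twist":0.134},{"x":0,"y":20,"z":0,"twist":0.134},{"x":0,"y":10,"z":0,"twist":0.134},{"x":0,"y":10,"z":0,"twist":0.134},{"x":0,"y":0,"z":0,"twist":0},{"x":0,"y":0,"z":0,"twist":0}]'
python3 - <<'E'
from h import *
delta(.4844,.0915,.25)
for n in("scene","top"): d=grab(n);save(d,f"pics/{n}1.png",s=1.25)
E
```

```text
t: 2.3
tool_pos: [0.4839, 0.0916, 0.2646]
orientation: [-1.564, -0.176, 0.177]
force: [0.0, 0.0, -0.0]
opening: 0.0508
t 2.3 pos [0.4839 0.0916 0.2646] delta tool mm [ 0.49 14.61 -0.18] jaw deg 12.89 tilt [-8.e-04 -1.e-04 -1.e+00] q6 -0.14 F [ 0.05  0.02 -0.04] op 0.0508
```

View pics/scene1.png

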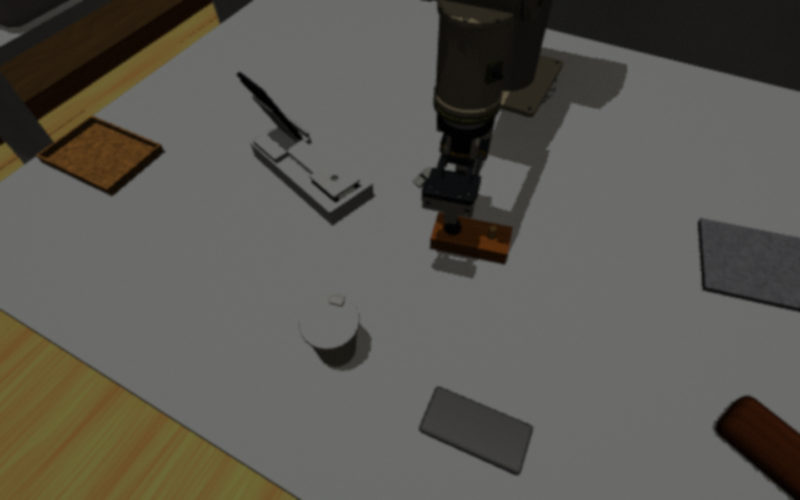

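```bash
python3 -m inch '[{"x":0.5,"y":14,"z":0,"twist":0},{"x":0,"y":14,"z":0,"twist":0},{"x":0,"y":11,"z":0,"twist":0},{"x":0,"y":3,"z":0,"twist":0},{"x":0,"y":1,"z":0,"twist":0},{"x":0,"y":0,"z":0,"twist":0}]'
python3 - <<'E'
from h import *
delta(.4844,.0915,.221)
d=grab("scene");im=np.clip(d["color"][130:220,320:440,::-1]*2.,0,255).astype(np.uint8)
cv2.imwrite("pics/s2.png",cv2.resize(im,(800,600),interpolation=cv2.INTER_CUBIC))
E
```

```text
t: 3.0
tool_pos: [0.4846, 0.0917, 0.2217]
orientation: [-1.564, -0.173, 0.174]
force: [0.2, -0.0, 0.5]
opening: 0.0513
t 3.0 pos [0.4846 0.0917 0.2217] delta tool mm [-0.22  0.67 -0.15] jaw deg 12.67 tilt [-2.e-04 -0.e+00 -1.e+00] q6 -0.14 F [ 0.24 -0.04  0.52] op 0.0513
```

View pics/s2.png

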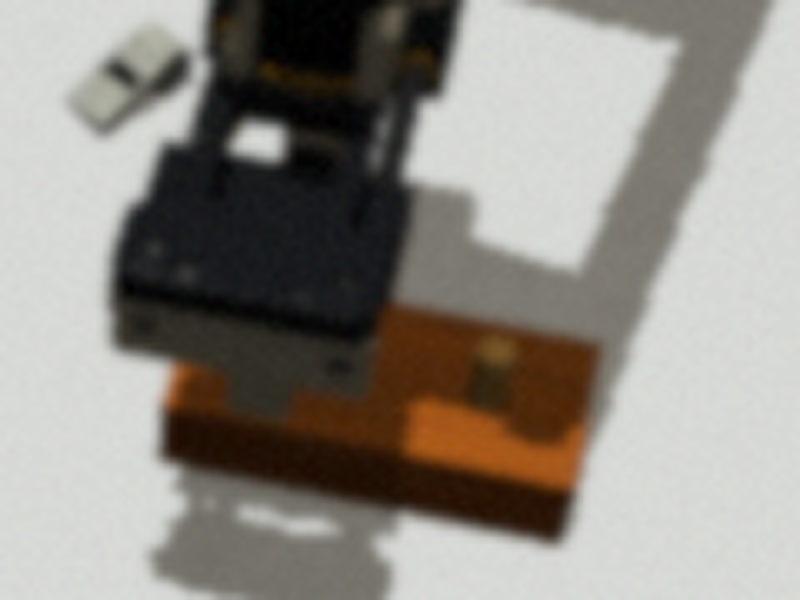

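```bash
python3 -m inch '[{"x":0,"y":0.5,"z":0,"twist":0},{"x":0,"y":0,"z":0,"twist":0},{"x":0,"y":0,"z":0,"twist":0},{"x":0,"y":0,"z":0,"twist":0},{"x":0,"y":0,"z":0,"twist":0},{"x":0,"y":0,"z":0,"twist":0}]' -1 20
python3 - <<'E'
from h import *
delta(.4844,.0915,.221)
E
```

```text
t: 3.65
tool_pos: [0.4848, 0.0917, 0.2215]
orientation: [-1.564, -0.174, 0.173]
force: [0.8, 0.9, 0.2]
opening: 0.0231
t 3.65 pos [0.4848 0.0917 0.2215] delta tool mm [-0.4   0.51 -0.13] jaw deg 12.66 tilt [ 8.e-04  1.e-04 -1.e+00] q6 -0.14 F [0.77 0.94 0.24] op 0.0231
```

```bash
python3 -m inch '[{"x":0,"y":-5,"z":0,"twist":0},{"x":0,"y":-10,"z":0,"twist":0},{"x":0,"y":-20,"z":0,"twist":0},{"x":0,"y":-25,"z":0,"twist":0},{"x":0,"y":-15,"z":0,"twist":0},{"x":0,"y":-5,"z":0,"twist":0},{"x":0,"y":0,"z":0,"twist":0}]'
python3 - <<'E'
from h import *
delta(.4936,-.138,.30)
d=grab("scene");im=np.clip(d["color"][100:220,300:460,::-1]*2.,0,255).astype(np.uint8)
cv2.imwrite("pics/s3.png",cv2.resize(im,(800,600),interpolation=cv2.INTER_CUBIC))
E
```

```text
t: 4.35
tool_pos: [0.4847, 0.0917, 0.3018]
orientation: [-1.564, -0.174, 0.173]
force: [0.0, 1.1, 0.4]
opening: 0.0237
t 4.35 pos [0.4847 0.0917 0.3018] delta tool mm [ -41.65    1.85 -226.06] jaw deg 12.66 tilt [ 1.2e-03  1.0e-04 -1.0e+00] q6 -0.14 F [0.02 1.13 0.41] op 0.0237
```

View pics/s3.png

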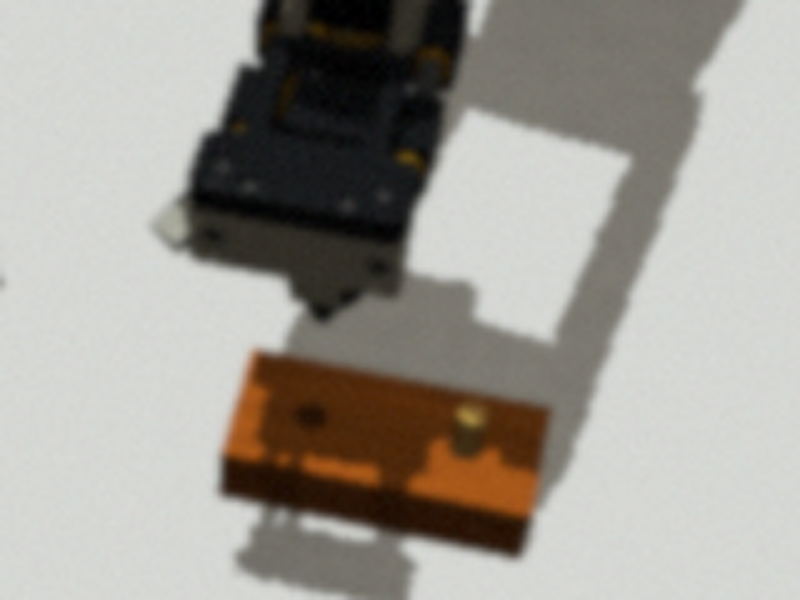

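```bash
python3 -m inch '[{"x":-3,"y":0,"z":-16,"twist":0},{"x":-6,"y":0,"z":-33,"twist":0},{"x":-7,"y":0,"z":-38,"twist":0},{"x":-7,"y":0,"z":-38,"twist":0},{"x":-7,"y":0,"z":-38,"twist":0},{"x":-6,"y":0,"z":-33,"twist":0},{"x":-3,"y":0,"z":-16,"twist":0},{"x":-1.5,"y":0,"z":-9,"twist":0},{"x":-0.8,"y":0,"z":-5,"twist":0},{"x":0,"y":0,"z":0,"twist":0}]'
python3 - <<'E'
from h import *
delta(.4939,-.1378,.285)
d=grab("scene");im=np.clip(d["color"][70:190,200:360,::-1]*2.,0,255).astype(np.uint8)
cv2.imwrite("pics/s4.png",cv2.resize(im,(800,600),interpolation=cv2.INTER_CUBIC))
E
```

```text
t: 5.4
tool_pos: [0.4936, -0.1377, 0.3005]
orientation: [-1.563, -0.173, 0.174]
force: [0.4, 0.5, -0.4]
opening: 0.0233
t 5.4 pos [ 0.4936 -0.1377  0.3005] delta tool mm [ 0.27 15.53 -0.14] jaw deg 12.66 tilt [-1.1e-03  5.0e-04 -1.0e+00] q6 -0.59 F [ 0.41  0.51 -0.37] op 0.0233
```

View pics/s4.png

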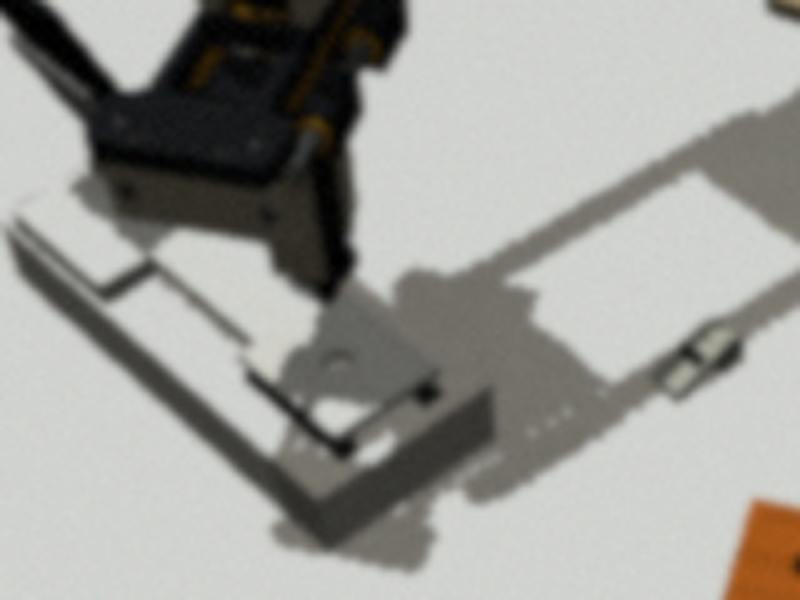

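```bash
python3 -m inch '[{"x":0.3,"y":10,"z":-0.1,"twist":0},{"x":0,"y":13,"z":0,"twist":0},{"x":0,"y":8,"z":0,"twist":0},{"x":0,"y":0,"z":0,"twist":0},{"x":0,"y":0,"z":0,"twist":0}]'
python3 - <<'E'
from h import *
delta(.4939,-.1378,.2655)
d=grab("scene");im=np.clip(d["color"][100:175,220:320,::-1]*2.,0,255).astype(np.uint8)
im=cv2.resize(im,(800,600),interpolation=cv2.INTER_CUBIC)
p=robot.read_state()["tool_pos"]
for q in [(p[0],p[1],p[2]-.2115),(.49365,-.138,.0522)]:
    u,v=proj(d,q);print(u,v);cv2.circle(im,(int((u-220+.5)*8),int((v-100+.5)*8)),3,(0,0,255),-1)
cv2.imwrite("pics/s5.png",im)
E
```

```text
t: 5.95
tool_pos: [0.4939, -0.1377, 0.2697]
orientation: [-1.563, -0.173, 0.174]
force: [0.7, 0.1, 0.2]
opening: 0.0228
t 5.95 pos [ 0.4939 -0.1377  0.2697] delta tool mm [-0.07  4.21 -0.14] jaw deg 12.68 tilt [-1.e-03  4.e-04 -1.e+00] q6 -0.59 F [0.71 0.14 0.21] op 0.0228
266.9025481077706 139.8437216102418
267.31977887382277 141.78487188998866
```

View pics/s5.png

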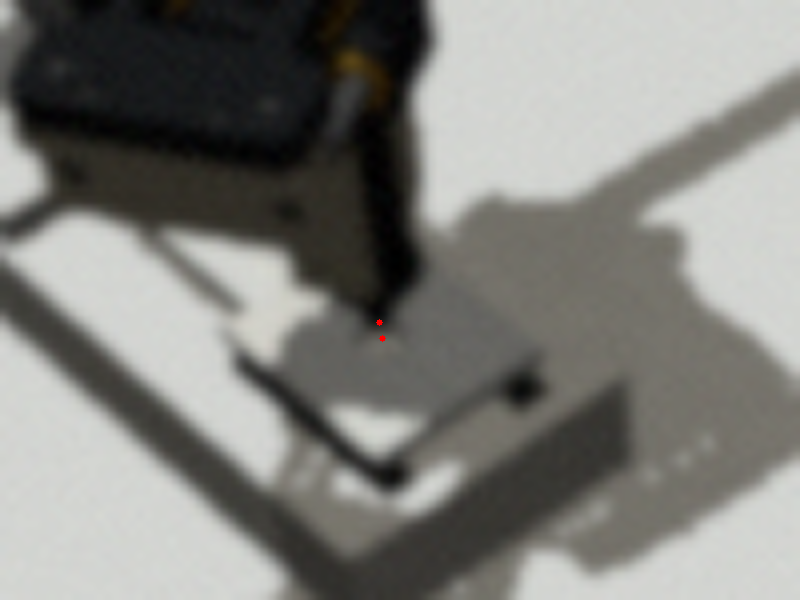

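```bash
python3 -m inch '[{"x":0,"y":2,"z":0,"twist":0},{"x":0,"y":2,"z":0,"twist":0},{"x":0,"y":2,"z":0,"twist":0},{"x":0,"y":1,"z":0,"twist":0},{"x":0,"y":0,"z":0,"twist":0}]'; python3 -m inch '[{"x":0,"y":1,"z":0,"twist":0},{"x":0,"y":1,"z":0,"twist":0},{"x":0,"y":0,"z":0,"twist":0}]';  python3 -m inch '[{"x":0,"y":1,"z":0,"twist":0},{"x":0,"y":1,"z":0,"twist":0},{"x":0,"y":0,"z":0,"twist":0}]'
```

```text
t: 6.5
tool_pos: [0.494, -0.1379, 0.263]
orientation: [-1.564, -0.173, 0.174]
force: [0.2, 0.6, -0.3]
opening: 0.0235
t: 6.8
tool_pos: [0.4941, -0.1379, 0.2611]
orientation: [-1.564, -0.173, 0.174]
force: [-0.1, 0.3, -1.1]
opening: 0.0232
t: 7.1
tool_pos: [0.4941, -0.1379, 0.2591]
orientation: [-1.564, -0.173, 0.174]
force: [0.6, -0.0, -0.4]
opening: 0.0232
```

```bash
for i in 1; do :; done; python3 -m inch '[{"x":0,"y":1,"z":0,"twist":0},{"x":0,"y":1,"z":0,"twist":0},{"x":0,"y":0,"z":0,"twist":0}]';  python3 -m inch '[{"x":0,"y":1,"z":0,"twist":0},{"x":0,"y":1,"z":0,"twist":0},{"x":0,"y":0,"z":0,"twist":0}]'; python3 -m inch '[{"x":0,"y":1,"z":0,"twist":0},{"x":0,"y":1,"z":0,"twist":0},{"x":0,"y":0,"z":0,"twist":0}]'
python3 - <<'E'
from h import *
delta(.4939,-.1378,.2437)
d=grab("scene");im=np.clip(d["color"][100:175,220:320,::-1]*2.,0,255).astype(np.uint8)
im=cv2.resize(im,(800,600),interpolation=cv2.INTER_CUBIC)
cv2.imwrite("pics/s6.png",im)
E
```

```text
t: 7.4
tool_pos: [0.4941, -0.1379, 0.2571]
orientation: [-1.564, -0.174, 0.173]
force: [0.6, -0.2, 0.9]
opening: 0.023
t: 7.7
tool_pos: [0.4941, -0.1379, 0.2552]
orientation: [-1.564, -0.174, 0.173]
force: [1.2, -0.0, 0.1]
opening: 0.0235
t: 8.0
tool_pos: [0.4941, -0.1379, 0.2531]
orientation: [-1.564, -0.174, 0.173]
force: [0.0, 1.3, -0.1]
opening: 0.0231
t 8.0 pos [ 0.4941 -0.1379  0.2531] delta tool mm [-0.21  9.44  0.12] jaw deg 12.66 tilt [ 1.e-04  1.e-04 -1.e+00] q6 -0.59 F [ 0.01  1.28 -0.13] op 0.0231
```

View pics/s6.png

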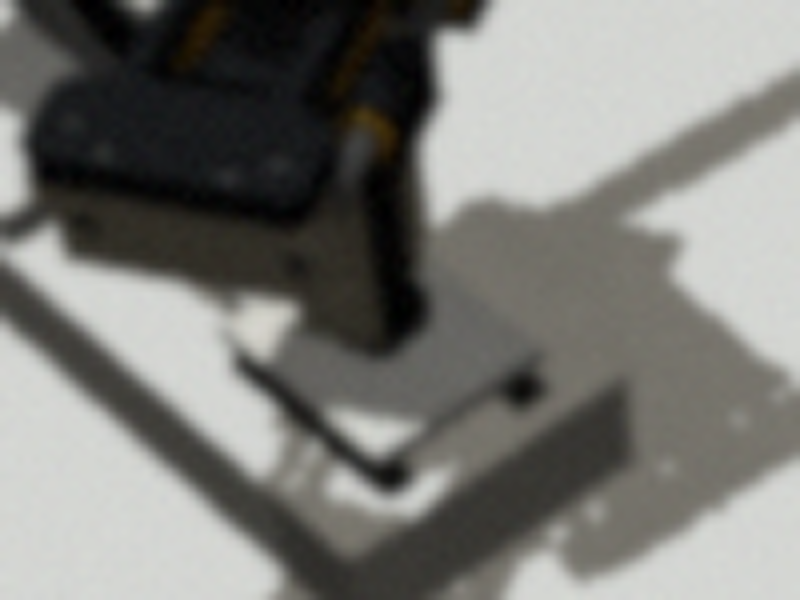

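```bash
python3 -m inch '[{"x":0,"y":1,"z":0,"twist":0},{"x":0,"y":1,"z":0,"twist":0},{"x":0,"y":1,"z":0,"twist":0},{"x":0,"y":1,"z":0,"twist":0},{"x":0,"y":1,"z":0,"twist":0},{"x":0,"y":0,"z":0,"twist":0}]';  python3 -m inch '[{"x":0,"y":1,"z":0,"twist":0},{"x":0,"y":0.5,"z":0,"twist":0},{"x":0,"y":0,"z":0,"twist":0}]'; python3 -m inch '[{"x":0,"y":0.5,"z":0,"twist":0},{"x":0,"y":0,"z":0,"twist":0}]'; python3 -m inch '[{"x":0,"y":0.5,"z":0,"twist":0},{"x":0,"y":0,"z":0,"twist":0}]'
```

```text
t: 8.65
tool_pos: [0.4941, -0.1379, 0.2481]
orientation: [-1.564, -0.174, 0.173]
force: [0.0, 1.3, 1.1]
opening: 0.023
t: 8.95
tool_pos: [0.4941, -0.1379, 0.2467]
orientation: [-1.564, -0.174, 0.173]
force: [2.1, 2.3, -0.0]
opening: 0.023
t: 9.15
tool_pos: [0.4941, -0.1379, 0.2462]
orientation: [-1.564, -0.174, 0.173]
force: [2.2, 1.9, 1.4]
opening: 0.0229
t: 9.35
tool_pos: [0.4942, -0.1379, 0.2458]
orientation: [-1.564, -0.174, 0.173]
force: [1.8, 1.2, 0.8]
opening: 0.0229
```

```bash
python3 -m inch '[{"x":0.3,"y":0.4,"z":0.2,"twist":0},{"x":0,"y":0,"z":0,"twist":0}]'; python3 -m inch '[{"x":0,"y":0.4,"z":0,"twist":0},{"x":0,"y":0,"z":0,"twist":0}]'; python3 -m inch '[{"x":0,"y":0.4,"z":0,"twist":0},{"x":0,"y":0,"z":0,"twist":0}]'
```

```text
t: 9.55
tool_pos: [0.4942, -0.1377, 0.2452]
orientation: [-1.564, -0.173, 0.174]
force: [1.5, 1.1, 0.9]
opening: 0.0232
t: 9.75
tool_pos: [0.4942, -0.1377, 0.2448]
orientation: [-1.564, -0.173, 0.174]
force: [0.7, 0.6, 0.5]
opening: 0.0231
t: 9.95
tool_pos: [0.4943, -0.1377, 0.2445]
orientation: [-1.564, -0.173, 0.174]
force: [-0.7, 0.5, 2.8]
opening: 0.0235
```

```bash
python3 -m inch '[{"x":0,"y":0.3,"z":0,"twist":0},{"x":0,"y":0,"z":0,"twist":0}]'
```

```text
t: 10.15
tool_pos: [0.4943, -0.1377, 0.2443]
orientation: [-1.564, -0.173, 0.174]
force: [-1.1, 1.2, 3.1]
opening: 0.0229
```

```bash
python3 -m inch '[{"x":0,"y":0,"z":0,"twist":0},{"x":0,"y":0,"z":0,"twist":0},{"x":0,"y":0,"z":0,"twist":0},{"x":0,"y":0,"z":0,"twist":0}]' 0; python3 -m inch '[{"x":0,"y":-10,"z":0,"twist":0},{"x":0,"y":-30,"z":0,"twist":0},{"x":0,"y":-40,"z":0,"twist":0},{"x":0,"y":-20,"z":0,"twist":0},{"x":0,"y":0,"z":0,"twist":0}]'
python3 - <<'E'
from h import *
delta(.4939,-.1378,.2655)
d=grab("scene");im=np.clip(d["color"][100:175,220:320,::-1]*2.,0,255).astype(np.uint8)
a=cv2.resize(im,(400,300),interpolation=cv2.INTER_CUBIC)
d=grab("top");im=np.clip(d["color"][210:285,375:475,::-1]*2.,0,255).astype(np.uint8)
b=cv2.resize(im,(400,300),interpolation=cv2.INTER_CUBIC)
cv2.imwrite("pics/s7.png",np.hstack([a,b]))
E
```

```text
t: 10.55
tool_pos: [0.4943, -0.1377, 0.2441]
orientation: [-1.564, -0.173, 0.174]
force: [-0.0, -0.3, -0.2]
opening: 0.0459
t: 11.05
tool_pos: [0.4956, -0.1381, 0.3493]
orientation: [-1.567, -0.179, 0.168]
force: [0.1, -0.5, -0.3]
opening: 0.0462
t 11.05 pos [ 0.4956 -0.1381  0.3493] delta tool mm [-2.13 83.77  1.05] jaw deg 12.66 tilt [ 0.0072 -0.0028 -1.    ] q6 -0.59 F [ 0.07 -0.51 -0.33] op 0.0462
```

View pics/s7.png

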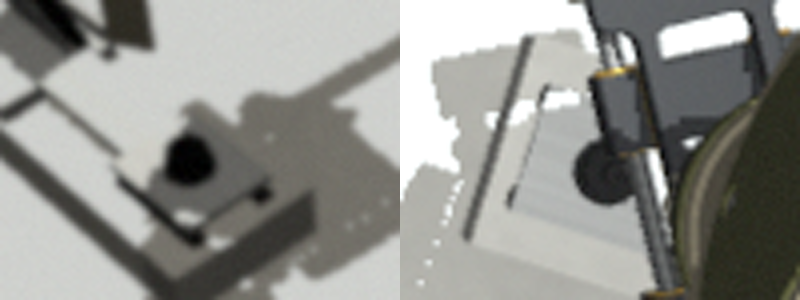

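```bash
python3 -m inch '[{"x":0,"y":15,"z":0,"twist":0},{"x":0,"y":20,"z":0,"twist":0},{"x":0,"y":20,"z":0,"twist":0},{"x":0,"y":10,"z":0,"twist":0},{"x":0,"y":5,"z":0,"twist":0},{"x":0,"y":0,"z":0,"twist":0},{"x":0,"y":0,"z":0,"twist":0},{"x":0,"y":0,"z":0,"twist":0}]' -1 20
python3 - <<'E'
from h import *
delta(.4943,-.1377,.268)
E
```

```text
t: 11.95
tool_pos: [0.4948, -0.1378, 0.2752]
orientation: [-1.565, -0.175, 0.172]
force: [0.4, 0.6, 0.6]
opening: 0.0004
t 11.95 pos [ 0.4948 -0.1378  0.2752] delta tool mm [-0.45  7.22  0.23] jaw deg 12.66 tilt [ 1.6e-03 -6.0e-04 -1.0e+00] q6 -0.59 F [0.36 0.58 0.61] op 0.0004
```

```bash
python3 -m inch '[{"x":-0.5,"y":4,"z":0.2,"twist":0},{"x":0,"y":4,"z":0,"twist":0},{"x":0,"y":2,"z":0,"twist":0},{"x":0,"y":0,"z":0,"twist":0},{"x":0,"y":0,"z":0,"twist":0}]'; python3 -m inch '[{"x":0,"y":1,"z":0,"twist":0},{"x":0,"y":0,"z":0,"twist":0}]'
python3 - <<'E'
from h import *
delta(.4943,-.1377,.262)
d=grab("scene");im=np.clip(d["color"][100:175,220:320,::-1]*2.,0,255).astype(np.uint8)
cv2.imwrite("pics/s8.png",cv2.resize(im,(800,600),interpolation=cv2.INTER_CUBIC))
E
```

```text
t: 12.45
tool_pos: [0.4938, -0.1375, 0.2642]
orientation: [-1.564, -0.173, 0.174]
force: [-0.2, 0.1, -0.1]
opening: 0.0004
t: 12.65
tool_pos: [0.4938, -0.1376, 0.2632]
orientation: [-1.564, -0.173, 0.173]
force: [0.6, 0.3, -0.5]
opening: 0.0007
t 12.65 pos [ 0.4938 -0.1376  0.2632] delta tool mm [ 0.44  1.2  -0.23] jaw deg 12.66 tilt [-0.  0. -1.] q6 -0.59 F [ 0.61  0.33 -0.5 ] op 0.0007
```

View pics/s8.png

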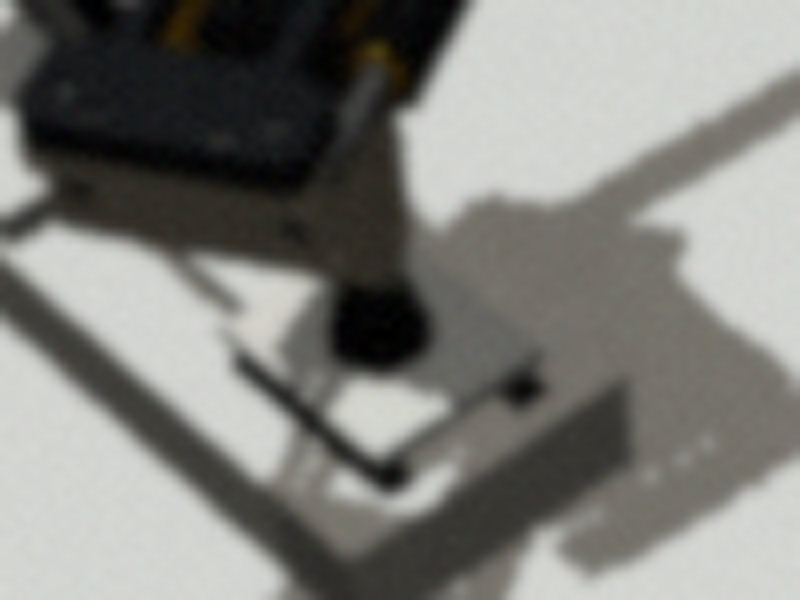

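```bash
python3 -m inch '[{"x":0.4,"y":0.5,"z":-0.2,"twist":0},{"x":0,"y":0.5,"z":0,"twist":0},{"x":0,"y":0,"z":0,"twist":0}]'; python3 -m inch '[{"x":0,"y":0.5,"z":0,"twist":0},{"x":0,"y":0.5,"z":0,"twist":0},{"x":0,"y":0,"z":0,"twist":0}]';python3 -m inch '[{"x":0,"y":0.5,"z":0,"twist":0},{"x":0,"y":0.5,"z":0,"twist":0},{"x":0,"y":0,"z":0,"twist":0}]'
```

```text
t: 13.0
tool_pos: [0.4942, -0.1377, 0.2622]
orientation: [-1.564, -0.173, 0.174]
force: [-0.2, -1.2, 0.2]
opening: 0.0005
t: 13.3
tool_pos: [0.4942, -0.1377, 0.2611]
orientation: [-1.564, -0.173, 0.174]
force: [0.2, -0.6, -1.0]
opening: 0.0005
t: 13.6
tool_pos: [0.4943, -0.1377, 0.2604]
orientation: [-1.564, -0.174, 0.173]
force: [-0.9, 0.7, 2.4]
opening: 0.0007
```

```bash
python3 -m inch '[{"x":0,"y":0.5,"z":0,"twist":0},{"x":0,"y":0,"z":0,"twist":0}]'; python3 -m inch '[{"x":0,"y":0.5,"z":0,"twist":0},{"x":0,"y":0.5,"z":0,"twist":0},{"x":0,"y":0,"z":0,"twist":0}]';python3 -m inch '[{"x":0,"y":0.5,"z":0,"twist":0},{"x":0,"y":0.5,"z":0,"twist":0},{"x":0,"y":0,"z":0,"twist":0}]'
```

```text
t: 13.8
tool_pos: [0.4943, -0.1377, 0.26]
orientation: [-1.564, -0.174, 0.173]
force: [-2.2, 0.5, 4.6]
opening: 0.0004
t: 14.1
tool_pos: [0.4943, -0.1377, 0.2588]
orientation: [-1.564, -0.174, 0.173]
force: [-1.2, 0.7, 4.7]
opening: 0.0007
t: 14.4
tool_pos: [0.4943, -0.1377, 0.2577]
orientation: [-1.564, -0.174, 0.173]
force: [-0.7, -0.4, 4.1]
opening: 0.0005
```

Tongue is yielding at about 5 N. Continuing slowly.

```bash
for k in 1; do :; done; python3 -m inch '[{"x":0,"y":0.5,"z":0,"twist":0},{"x":0,"y":0.5,"z":0,"twist":0},{"x":0,"y":0,"z":0,"twist":0}]';python3 -m inch '[{"x":0,"y":0.5,"z":0,"twist":0},{"x":0,"y":0.5,"z":0,"twist":0},{"x":0,"y":0,"z":0,"twist":0}]';python3 -m inch '[{"x":0,"y":0.5,"z":0,"twist":0},{"x":0,"y":0.5,"z":0,"twist":0},{"x":0,"y":0,"z":0,"twist":0}]'
```

```text
t: 14.7
tool_pos: [0.4943, -0.1377, 0.2567]
orientation: [-1.564, -0.174, 0.173]
force: [-0.7, -0.1, 4.1]
opening: 0.0006
t: 15.0
tool_pos: [0.4943, -0.1377, 0.2557]
orientation: [-1.564, -0.174, 0.173]
force: [-0.8, -0.2, 3.5]
opening: 0.0007
t: 15.3
tool_pos: [0.4943, -0.1377, 0.2547]
orientation: [-1.564, -0.174, 0.173]
force: [-1.4, -1.0, 4.2]
opening: 0.0005
```

```bash
python3 -c "
from h import *
delta(.4943,-.1377,.25)"
```

```text
t 15.3 pos [ 0.4943 -0.1377  0.2547] delta tool mm [ 0.01  4.7  -0.02] jaw deg 12.66 tilt [ 1.e-04 -0.e+00 -1.e+00] q6 -0.59 F [-1.45 -0.98  4.23] op 0.0005
```

```bash
python3 -m inch '[{"x":0,"y":0.5,"z":0,"twist":0},{"x":0,"y":0,"z":0,"twist":0}]';python3 -m inch '[{"x":0,"y":0.5,"z":0,"twist":0},{"x":0,"y":0,"z":0,"twist":0}]'; python3 -m inch '[{"x":0,"y":0.3,"z":0,"twist":0},{"x":0,"y":0,"z":0,"twist":0}]'
```

```text
t: 15.5
tool_pos: [0.4943, -0.1377, 0.2542]
orientation: [-1.564, -0.174, 0.173]
force: [-1.2, -0.8, 3.7]
opening: 0.0004
t: 15.7
tool_pos: [0.4943, -0.1377, 0.2537]
orientation: [-1.564, -0.174, 0.173]
force: [0.2, 0.2, 4.1]
opening: 0.0007
t: 15.9
tool_pos: [0.4943, -0.1377, 0.2534]
orientation: [-1.564, -0.174, 0.173]
force: [-0.2, -0.3, 4.7]
opening: 0.0003
```

```bash
python3 -m inch '[{"x":0,"y":0.4,"z":0,"twist":0},{"x":0,"y":0,"z":0,"twist":0}]';python3 -m inch '[{"x":0,"y":0.4,"z":0,"twist":0},{"x":0,"y":0,"z":0,"twist":0}]'; python3 -m inch '[{"x":0,"y":0.3,"z":0,"twist":0},{"x":0,"y":0,"z":0,"twist":0}]'
```

```text
t: 16.1
tool_pos: [0.4943, -0.1377, 0.253]
orientation: [-1.564, -0.174, 0.173]
force: [-0.4, -0.4, 3.3]
opening: 0.0001
t: 16.3
tool_pos: [0.4943, -0.1377, 0.2526]
orientation: [-1.564, -0.174, 0.173]
force: [-0.1, -0.2, 4.2]
opening: 0.0007
t: 16.5
tool_pos: [0.4943, -0.1377, 0.2523]
orientation: [-1.564, -0.174, 0.173]
force: [0.4, -0.1, 3.3]
opening: 0.0
```

```bash
python3 -m inch '[{"x":0,"y":0.4,"z":0,"twist":0},{"x":0,"y":0.4,"z":0,"twist":0},{"x":0,"y":0,"z":0,"twist":0}]';python3 -m inch '[{"x":0,"y":0.4,"z":0,"twist":0},{"x":0,"y":0.3,"z":0,"twist":0},{"x":0,"y":0,"z":0,"twist":0}]'; python3 -m inch '[{"x":0,"y":0.3,"z":0,"twist":0},{"x":0,"y":0,"z":0,"twist":0}]'
```

```text
t: 16.8
tool_pos: [0.4943, -0.1377, 0.2518]
orientation: [-1.564, -0.174, 0.173]
force: [0.1, -0.5, 7.3]
opening: 0.0002
t: 17.1
tool_pos: [0.4943, -0.1377, 0.2513]
orientation: [-1.564, -0.174, 0.173]
force: [-1.7, 0.7, 8.5]
opening: 0.0001
t: 17.3
tool_pos: [0.4943, -0.1377, 0.2511]
orientation: [-1.564, -0.174, 0.173]
force: [-2.2, 2.0, 9.6]
opening: 0.0002
```

```bash
python3 -m inch '[{"x":0,"y":0.4,"z":0,"twist":0},{"x":0,"y":0,"z":0,"twist":0}]';python3 -m inch '[{"x":0,"y":0.4,"z":0,"twist":0},{"x":0,"y":0,"z":0,"twist":0}]'; python3 -m inch '[{"x":0,"y":0.4,"z":0,"twist":0},{"x":0,"y":0,"z":0,"twist":0}]'
```

```text
t: 17.5
tool_pos: [0.4944, -0.1377, 0.2509]
orientation: [-1.564, -0.174, 0.173]
force: [-3.2, 0.8, 11.4]
opening: 0.0003
t: 17.7
tool_pos: [0.4944, -0.1377, 0.2506]
orientation: [-1.564, -0.174, 0.173]
force: [-4.0, 1.6, 11.2]
opening: 0.0
t: 17.9
tool_pos: [0.4944, -0.1377, 0.2502]
orientation: [-1.564, -0.174, 0.173]
force: [-3.5, 0.7, 12.1]
opening: 0.0005
```

```bash
python3 -m inch '[{"x":-0.1,"y":0.4,"z":0,"twist":0},{"x":0,"y":0,"z":0,"twist":0}]';python3 -m inch '[{"x":0,"y":0.4,"z":0,"twist":0},{"x":0,"y":0,"z":0,"twist":0}]'; python3 -m inch '[{"x":0,"y":0.4,"z":0,"twist":0},{"x":0,"y":0,"z":0,"twist":0}]'
```

```text
t: 18.1
tool_pos: [0.4943, -0.1377, 0.2498]
orientation: [-1.564, -0.174, 0.173]
force: [-2.9, 0.6, 10.9]
opening: 0.0005
t: 18.3
tool_pos: [0.4943, -0.1377, 0.2494]
orientation: [-1.564, -0.174, 0.173]
force: [-3.3, 1.4, 11.8]
opening: 0.0005
t: 18.5
tool_pos: [0.4943, -0.1377, 0.249]
orientation: [-1.564, -0.174, 0.173]
force: [-2.4, 0.9, 12.5]
opening: 0.0005
```

Pin sliding at 11–12 N. From about 0.2508 it has some 8 mm to go.

```bash
python3 -m inch '[{"x":0,"y":0.4,"z":0,"twist":0},{"x":0,"y":0.4,"z":0,"twist":0},{"x":0,"y":0,"z":0,"twist":0}]';python3 -m inch '[{"x":0,"y":0.4,"z":0,"twist":0},{"x":0,"y":0.4,"z":0,"twist":0},{"x":0,"y":0,"z":0,"twist":0}]'; python3 -m inch '[{"x":0,"y":0.4,"z":0,"twist":0},{"x":0,"y":0.4,"z":0,"twist":0},{"x":0,"y":0,"z":0,"twist":0}]'
```

```text
t: 18.8
tool_pos: [0.4943, -0.1377, 0.2482]
orientation: [-1.564, -0.174, 0.173]
force: [-3.3, 1.4, 12.8]
opening: 0.0004
t: 19.1
tool_pos: [0.4943, -0.1377, 0.2474]
orientation: [-1.564, -0.174, 0.173]
force: [-3.0, 1.1, 10.8]
opening: 0.0009
t: 19.4
tool_pos: [0.4943, -0.1377, 0.2466]
orientation: [-1.564, -0.174, 0.173]
force: [-3.2, 1.2, 11.7]
opening: 0.0003
```

```bash
python3 -m inch '[{"x":0,"y":0.4,"z":0,"twist":0},{"x":0,"y":0.4,"z":0,"twist":0},{"x":0,"y":0,"z":0,"twist":0}]';python3 -m inch '[{"x":0,"y":0.4,"z":0,"twist":0},{"x":0,"y":0.4,"z":0,"twist":0},{"x":0,"y":0,"z":0,"twist":0}]'; python3 -m inch '[{"x":0,"y":0.4,"z":0,"twist":0},{"x":0,"y":0,"z":0,"twist":0}]'
```

```text
t: 19.7
tool_pos: [0.4944, -0.1377, 0.2458]
orientation: [-1.564, -0.174, 0.173]
force: [-4.1, 1.9, 11.6]
opening: 0.0004
t: 20.0
tool_pos: [0.4943, -0.1377, 0.245]
orientation: [-1.564, -0.174, 0.173]
force: [-3.5, 1.8, 10.9]
opening: 0.0009
t: 20.2
tool_pos: [0.4943, -0.1377, 0.2446]
orientation: [-1.564, -0.174, 0.173]
force: [-3.1, 1.7, 11.5]
opening: 0.0002
```

```bash
python3 -m inch '[{"x":0,"y":0.4,"z":0,"twist":0},{"x":0,"y":0,"z":0,"twist":0}]';python3 -m inch '[{"x":0,"y":0.3,"z":0,"twist":0},{"x":0,"y":0,"z":0,"twist":0}]'; python3 -m inch '[{"x":0,"y":0.3,"z":0,"twist":0},{"x":0,"y":0,"z":0,"twist":0}]'
```

```text
t: 20.4
tool_pos: [0.4943, -0.1377, 0.2442]
orientation: [-1.564, -0.174, 0.173]
force: [-4.1, 2.3, 13.0]
opening: 0.0003
t: 20.6
tool_pos: [0.4943, -0.1377, 0.2439]
orientation: [-1.564, -0.174, 0.173]
force: [-2.8, 1.4, 11.9]
opening: 0.0004
t: 20.8
tool_pos: [0.4943, -0.1377, 0.2437]
orientation: [-1.564, -0.174, 0.173]
force: [-4.2, 1.2, 12.1]
opening: 0.0004
```

```bash
python3 -m inch '[{"x":0,"y":0.3,"z":0,"twist":0},{"x":0,"y":0,"z":0,"twist":0}]'
```

```text
t: 21.0
tool_pos: [0.4944, -0.1377, 0.2435]
orientation: [-1.564, -0.174, 0.173]
force: [-3.9, 1.3, 13.8]
opening: 0.0007
```

```bash
python3 -m inch '[{"x":0,"y":0.2,"z":0,"twist":0},{"x":0,"y":0,"z":0,"twist":0}]'; python3 -m inch '[{"x":0,"y":0.2,"z":0,"twist":0},{"x":0,"y":0,"z":0,"twist":0}]'
```

```text
t: 21.2
tool_pos: [0.4944, -0.1377, 0.2434]
orientation: [-1.564, -0.174, 0.173]
force: [-4.3, 1.4, 14.7]
opening: 0.0003
t: 21.4
tool_pos: [0.4944, -0.1377, 0.2432]
orientation: [-1.564, -0.174, 0.173]
force: [-4.3, 1.1, 16.1]
opening: 0.0003
```

```bash
python3 -m inch '[{"x":0,"y":-0.5,"z":0,"twist":0},{"x":0,"y":-2,"z":0,"twist":0},{"x":0,"y":-10,"z":0,"twist":0},{"x":0,"y":-30,"z":0,"twist":0},{"x":0,"y":-40,"z":0,"twist":0},{"x":0,"y":-20,"z":0,"twist":0},{"x":0,"y":0,"z":45,"twist":0},{"x":0,"y":0,"z":45,"twist":0},{"x":0,"y":0,"z":45,"twist":0},{"x":0,"y":0,"z":30,"twist":0},{"x":0,"y":0,"z":0,"twist":0}]'
python3 - <<'E'
from meas import *
o={}
for n in("scene","top"):o[n]=grab(n)
pickle.dump(o,open("c1.pkl","wb"))
t,s=o["top"],o["scene"]
f=lambda d,c:cv2.resize(np.clip(d["color"][c[1]:c[3],c[0]:c[2],::-1]*2.2,0,255).astype(np.uint8),(400,300),interpolation=cv2.INTER_CUBIC)
a=np.hstack([f(s,(240,120,300,165)),f(t,(396,230,456,275))])
b=np.hstack([cv2.resize(s["color"][:,:,::-1],(400,250)),cv2.resize(t["color"][:,:,::-1],(400,250))])
cv2.imwrite("pics/s9.png",np.vstack([a,b]))
gt=t["color"].astype(np.float32).max(2)
r=blob(gt,(405,235,445,270),60,(426,252.5));print(r)
delta(.49,-.13,.3)
E
```

```text
t: 22.5
tool_pos: [0.4569, 0.0262, 0.3443]
orientation: [-1.562, -0.176, 0.177]
force: [-0.3, -0.4, 0.0]
opening: 0.0006
((425.22140884399414, 252.56768989562988), (15.810693740844727, 16.114501953125), 128.30105590820312)
t 22.6 pos [0.4578 0.0237 0.3445] delta tool mm [  -2.53   44.54 -156.96] jaw deg 12.77 tilt [-2.e-04 -4.e-04 -1.e+00] q6 -0.28 F [ 0.12 -1.09 -0.83] op 0.0004
```

View pics/s9.png

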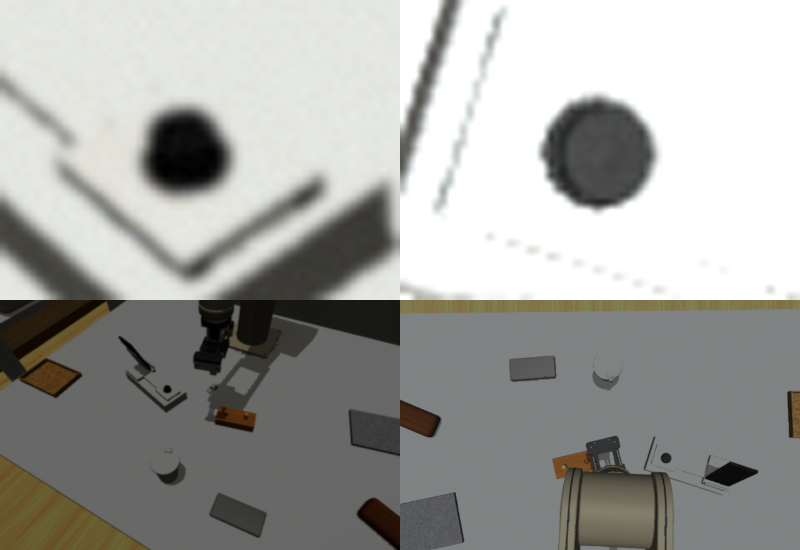

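Run:
```python
from meas import *
o=pickle.load(open("c1.pkl","rb"));t=o["top"];s=o["scene"]
o0=pickle.load(open("c0.pkl","rb"))["top"]
f=lambda d,c,g:cv2.resize(np.clip(d["color"][c[1]:c[3],c[0]:c[2],::-1].astype(float)*g,0,255).astype(np.uint8),(400,400),interpolation=cv2.INTER_CUBIC)
cv2.imwrite("pics/s10.png",np.hstack([f(t,(412,239,440,267),5),f(s,(255,128,283,156),8)]))
p=np.array([.494,-.1378])
for z in(.046,.049,.060):
    for r in (.012,.015): 
        c=proj(t,(*p,z));e=proj(t,(p[0],p[1]+r,z));print(z,r,np.round(c,2),round(np.hypot(e[0]-c[0],e[1]-c[1]),2))
gt=t["color"].astype(np.float32).max(2)
print(gt[244:262,415:436].astype(int))
```

```text
0.046 0.012 [425.21 251.77] 6.67
0.046 0.015 [425.21 251.77] 8.34
0.049 0.012 [425.53 251.87] 6.7
0.049 0.015 [425.53 251.87] 8.37
0.06 0.012 [426.75 252.21] 6.78
0.06 0.015 [426.75 252.21] 8.48
[[131 130 131 130 130 131 130 120  96  93  80  87 105 120 131 130 131 131
  130 131 131]
 [131 131 130 130 131 117  82  69  52  49  36  44  58  70  86 111 131 131
  130 131 130]
 [131 131 130 130 118  76  40  30  26  26  26  29  35  35  42  68 104 131
  130 131 131]
 [131 131 130 120  83  42  31  23  26  33  31  33  34  35  34  37  69 111
  131 131 131]
 [130 130 124  94  44  33  21  25  33  36  35  34  35  34  35  34  42  74
  111 131 131]
 [131 131 113  55  31  23  22  34  34  36  36  36  35  35  35  35  35  41
   91 131 131]
 [131 131 110  32  30  20  30  35  34  34  35  34  34  33  36  34  35  34
   68 111 131]
 [131 119  78  34  26  22  35  35  36  35  34  36  35  33  34  34  34  36
   58 103 131]
 [130 114  59  34  26  23  36  36  35  34  35  36  35  34  33  34  34  34
   46  93 130]
 [130 114  60  33  27  25  35  35  36  36  37  35  34  33  34  35  35  34
   40  89 131]
 [131 126  99  33  29  23  35  35  34  35  36  34  32  33  34  34  35  34
   54  99 130]
 [130 131 111  49  30  18  31  34  35  35  35  34  32  32  34  33  34  35
   68 112 130]
 [130 131 111  47  30  19  27  35  35  36  35  35  33  34  35  36  35  38
   85 127 130]
 [130 130 125 101  49  27  21  30  36  35  35  34  34  34  34  34  35  65
  109 131 131]
 [131 130 130 117  71  36  26  24  31  35  34  35  34  35  34  34  53  96
  127 131 131]
 [131 131 130 127 119 100  47  25  31  29  33  34  33  33  34  53  93 123
  131 131 131]
 [130 131 131 131 130 126 103  60  41  32  23  23  33  48  83 117 124 131
  130 130 130]
 [130 131 131 131 130 130 126 118 116 104  78  93 115 117 122 131 130 131
  130 131 131]]
```

View pics/s10.png

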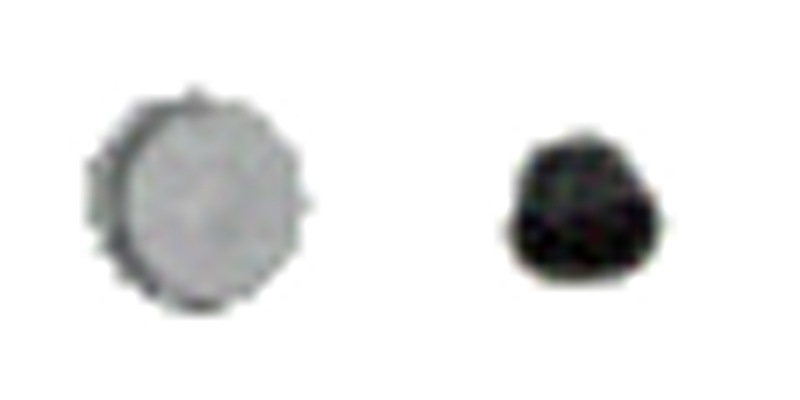

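```bash
python3 -c "
from plant import robot
print(robot.read_state()['t']);print(robot.close_job())"
```

```text
22.6
the job is handed in; nothing more can be done
None
```

The rivet is in the tongue's hole with its pin pressed in, and I handed the job in at 22.6 s of the 48 s allowed. The hand-in reports no verdict.

- **Seating:** I took the rivet out of the block by its collar and lowered it into the hole until I felt contact at about 3 N. A picture after release showed it flat on the tongue; the pin first met the fingertips at a height that means about 8 mm still proud.
- **Pressing:** I pressed the pin with shut fingertips in steps of 0.5 mm or less.
  - The tongue gave way at about 4–5 N and settled on its pads after about 8 mm.
  - The pin then slid at about 12 N over some 7 mm, until the force climbed against its stop.
  - The highest force I read was 16.1 N vertical, about 16.7 N in total, against the 20 N limit. These are readings at the end of each step, so a short peak between them would not show.
- **Last checks:** In the top picture the collar is one even disc with no pin visible. Its offset from the flange fits an upright rivet to within about 0.05 rad, and the rivet is centred where the hole was measured, to about 1 mm.
- **Not measured:** I judged "flush" from the force rise and the picture; I did not measure the pin height. I judged the bystanders only by eye in small final pictures. They looked unmoved, but the arm hid the whistle from the top camera.

None of the checks failed or disagreed.

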